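# Fit the vise key over the screw's flats and nip the tube

## Robot

A 6-joint arm with a two-finger parallel gripper is mounted at the origin on the work surface. World frame = base frame: x ahead of the robot, y to its left, z up, the work surface at z = 0. Lengths are in mm, angles in degrees, forces in N, time in s.
With the tool pointing down it reaches from about 325 to 775 mm from the base axis. Payload 5.5 kg.
Tool frame: the origin (TCP) lies midway between the tips of the shut fingers; the grasp point (between the pads) lies 19 mm behind it; z points along the fingers, y is the line along which they close (so a half turn about z gives the same grasp; the last joint's range is limited). The gripper opens to 88 mm and grips with 3 to 60 N. Pads are 20 mm wide; open, the fingers measure 115 mm over their backs; the gripper's body (75 mm by 178 mm) begins 61 mm behind the grasp point.
Start: joints at [69.001, 5.22, 70.514, -0, 104.267, -3.249], TCP at [182.925, 571.45, 222.631] pointing down, gripper open.
Joint ranges: [-164.24, 164.24], [-49.07, 125.15], [9.68, 141.18], [-86.29, 266.29], [3.28, 154.24], [-151.56, 151.56]. Speed limits (degrees/s): [147.25, 147.25, 172.46, 180, 180, 180].

## Interface

Orientations are given as [roll, pitch, yaw] about the fixed x, y, z axes, in that order (R = Rz(yaw) Ry(pitch) Rx(roll)).
In Python, from rig import arm gives the robot as it stands.
- The arm moves only by the tool move_arm, never from a script. Its argument "commands" is a list of rows, each a list of 7 numbers: the shift along the tool's x, y, z in mm, then the turn, a rotation vector about the tool's x, y, z in degrees, then the opening, from 0 (shut) to 1 (fully open). A call has 1 to 8 rows; each row is the pose to reach, as a shift and turn from the pose commanded when the call began, along the tool's axes at that moment; what a row does not reach only later rows make up. A row lasts 1/12 s, in which the tool goes at most 41.7 mm and 7.16 degrees, less where a joint would pass 70% of its speed; a pose out of reach is approached as far as the arm can. A call with a gripper value outside its range is refused whole. The fingers move at their own pace and stop on an object; "newtons" is the grip in N (left out, the last holds). Time passes only in rows, so rows that repeat a pose let the fingers close. It gives the time, the measured TCP pose, the force, the opening and the grip force at its end, in the units of the state.
- arm.sense(): the state, without advancing time (a new reading comes with each control period).
- arm.grab_frame(name): name is "scene" or "top"; returns (picture, depth): 384x512x3 uint8, blue, green, red; 384x512 float32, mm along the optical axis (not along the pixel's ray), 0 where there is no reading.
- arm.get_calibration(name): a dict with "fx", "fy", "cx", "cy" (pixels), "k1" (the pictures are not rectified: a ray, as slopes to the right and down, at radius r is drawn at 1 + k1 r^2 times it, then the intrinsics apply), "R" (3x3) and "t" (3): a world point X has camera coordinates R X + t. Camera axes: x right, y down, z forward; pixel columns grow to the right and rows downward; lengths in mm; the calibration is good to about 2 mm. A picture is of the moment at which its call begins. get_calibration takes no time and is no camera call.
- arm.hand_in(): hands the job in; it is judged then, once.
The state is a dict: "time": time; "joint_positions": joint angles; "qd": joint speeds; "tau": joint torques, N m; "ee_pos": TCP position; "tcp_rot": TCP orientation; "contact_force": force on the tool from outside, world axes, zero at the start; "torque": the same for the moment, N m; "gripper_width": finger opening in mm; "gripper_force": force on a finger pad.
Only numpy, scipy, OpenCV 4.12 (cv2) and the standard library are available. Lean on these libraries where they do the work, as an engineer would, in place of code of your own. Each camera call takes 0.05 s, during which the arm holds its last target. There are 200 camera calls.

## Task

The brass tube lies loose in the tilted bench vise. Stand the T-handled vise key on the end of the vise screw, feel round until its slot drops fully home over the flats, then wind the screw clockwise until it comes up tight and the tube is clamped. Leave the key sitting home on the screw, the tube where it lies, and the other things on the bench alone.

Things in the scene. Friction and masses are not known exactly. Their poses are not given: they have to be found in the camera images.
- key: T-handled vise key, dark steel, 0.27 to 0.45 kg, at first standing upright on its socket end on the bench mat. Origin: centre of the socket's open lower face; z up the key to the handle, x along the bar. Hub 36 mm round, 37 mm tall; neck 13 mm round, to 60 mm; flat-sided bar 100 mm long (x), 14 mm thick (y), from 60 to 76 mm. A half turn makes no difference.
- key_bar (a point): Centre of the key's handle bar, 68 mm up its axis; key's axes. Fingers closing along the key's y on this point straddle the neck and clear the hub by some 10 mm.
- key_socket (a point): Where the slot begins inside the key's hub, 7 mm up its axis; key's axes. Below it the socket is a round mouth 21.5 mm wide; above it a slot with two flat sides, 22 mm long along x and 13 mm wide along y, 24 mm deep.
- vise: Grey ball vise bolted to the bench, round foot 124 mm across. Origin: centre of the foot's underside, z up. In its frame the head reaches 130 mm towards +x and 45 mm either side (the tube 65 mm); the screw's outer end points up and towards -x, leaning 35 degrees from vertical, roughly at the robot. Nothing stands above it.
- screw_seat (a point): Point on the screw's axis, on the face of its round collar (30 mm wide) where the key comes home: fully home, the key's origin is here. z: out along the screw, 35 degrees from vertical; y: level, across the vise. The axes do not turn with the screw; the point sinks up to 5 mm down the axis as the screw is wound in.
- screw_end (a point): Middle of the screw's bevelled steel end, 26 mm out from screw_seat, same axes: 20 mm round with two flats milled 11 mm apart; its long way lies anywhere within 45 degrees either side of y (not given: look or feel). Out of line the key stops with its slot on this point; within 7 degrees it drops. The screw needs 0.2 N m to turn and stays put; a key lightly pressed only rubs.
- jaw (a joint): How far the upper jaw is wound towards the lower, m: 1.9 mm per radian (12 mm per turn) of the screw. Clockwise, looking down on the screw's end, closes. Starts at 0 to 2.9 mm; from 4.1 mm the cork-faced jaws squeeze the tube and the screw stiffens: tight is 0.6 N m or more, at 4.4 to 4.9 mm, where it stops. So 0.8 to 2.6 rad of winding is needed.
- tube: Brass instrument tube, 28 mm outside (a 31 mm band near one end), 130 mm long, lying level along the vise's y in the V of the lower jaw, loose until clamped. Origin: its middle; y along it.
- oil: Bystander: white oil bottle with a black cap, 48 mm across, 120 mm tall. Origin: centre of its base.
- mallet: Bystander: mallet lying on the bench, wooden handle, brown head 85 mm wide and 44 mm thick, about 240 mm long along its x. Origin: on the bench under the handle, 55 mm from the head.
- crook: Bystander: bent brass saxophone crook with a cork end, about 150 mm long and 30 mm high, lying on the bench. Origin: on the bench under its straight part.
Things that resemble listed ones, but are neither listed nor needed, are in the scene too. Of the things like the key, leave any that is green or pink; of the rest the smaller one is meant.

How it is judged (in metres and radians):
On the way, in this order (a step that is already met when the one before it is completed fails the run):
1. the key is fully home on the screw's end, with the jaws still open (distance between key and screw_seat below 0.006 m and angle between the z axis of key and the z axis of screw_seat, either way round below 0.12 rad), for 0.2 s.
2. with the key still home, the screw is wound up tight on the tube (value of joint jaw above 0.0043 m and distance between key and screw_seat below 0.006 m), for 0.2 s.
At the end, for the whole second after the job is handed in: The screw is wound up tight (jaw joint above 4.3 mm), clamping the tube, which lies within 8 mm of where it started; the key sits home on the screw (its origin within 6 mm of the seat, axes within 0.12 rad), let go and at rest (all of step 2 and angle between the z axis of key and the z axis of screw_seat, either way round below 0.12 rad and linear speed of each of key, tube below 0.02 m/s and distance of tube from where it was at the start of the episode below 0.008 m); the robot touches nothing.
It fails at once if the oil bottle, mallet or crook is shifted by more than 30 mm (distance of any of oil, mallet, crook from where it was at the start of the episode above 0.03 m).
It fails at once if the tube is knocked more than 20 mm from its place (distance of tube from where it was at the start of the episode above 0.02 m).
It also fails if it takes over 72 s, if anything falls off the work surface, if the arm or the gripper's body presses on something with over 40 N, if the wrist force passes 120 N, or if a joint passes its speed limit or range.

## Working session

There is one attempt and no reset: what is moved stays moved. The work goes in short steps, Python scripts to look and compute and a tool call to move; the robot and the scene stay as the last step left them, time stands still between calls to the robot, and variables do not carry over. Pictures are saved under pics/ and viewed, at most 10 in all, crops included, and the job is handed in when it is done.

Besides the shell and the picture viewer there is one more tool, called after "Call:" as a command line: name --pt "numbers of a row" for each row, then --argument value for the rest. move_arm: Moves the arm, as the interface text tells. Its arguments: {"type":"object","properties":{"commands":{"type":"array"},"newtons":{"type":"number"}},"required":["commands"]}

```bash
mkdir -p pics
cat > h.py <<'E'
import numpy as np, cv2
from rig import arm
from scipy.spatial.transform import Rotation as Ro
def grab(n):
    p,d=arm.grab_frame(n); np.savez('%s.npz'%n,p=p,d=d); return p,d
def load(n):
    z=np.load('%s.npz'%n); return z['p'],z['d']
def rays(n,uv):
    c=arm.get_calibration(n); K=np.array([[c['fx'],0,c['cx']],[0,c['fy'],c['cy']],[0,0,1.]])
    uv=np.asarray(uv,float).reshape(-1,1,2)
    s=cv2.undistortPoints(uv,K,np.array([c['k1'],0,0,0,0.])).reshape(-1,2)
    return c,np.c_[s,np.ones(len(s))]
def pts(n,uv,dep):   # by depth
    c,s=rays(n,uv); R=np.array(c['R']);t=np.array(c['t'])
    return (s*np.asarray(dep).reshape(-1,1)-t)@R
def onz(n,uv,z):
    c,s=rays(n,uv); R=np.array(c['R']);t=np.array(c['t']); o=-R.T@t; d=s@R
    return o+d*((z-o[2])/d[:,2])[:,None]
def proj(n,X):
    c=arm.get_calibration(n); X=np.asarray(X,float).reshape(-1,3)@np.array(c['R']).T+np.array(c['t'])
    s=X[:,:2]/X[:,2:]; s=s*(1+c['k1']*(s**2).sum(1))[:,None]
    return s*[c['fx'],c['fy']]+[c['cx'],c['cy']]
def cloud(n):
    p,d=load(n); v,u=np.mgrid[:384,:512]
    return p,d,pts(n,np.c_[u.ravel(),v.ravel()],d.ravel()).reshape(384,512,3)
E
python3 - <<'E'
from h import *
a=[]
for n in('scene','top'):
    p,d=grab(n); a.append(p); c=arm.get_calibration(n); print(n,c['fx'],c['k1'],-np.array(c['R']).T@c['t'],np.array(c['R'])[2])
    cv2.imwrite('pics/%s0.png'%n,cv2.resize(p,(800,600),interpolation=cv2.INTER_CUBIC))
print(arm.sense())
E
```

```text
scene 434.928031594783 -0.11643876692522052 [1172.6706865  -528.66909227 1246.48743522] [-0.49283448  0.40605395 -0.76956765]
top 363.25401501003427 -0.041643051814084536 [ 390.23131734   20.82609523 1343.94233464] [ 0.09724528 -0.0055058  -0.99524522]
{'time': 0.1, 'joint_positions': array([ 6.90018966e+01,  5.25979637e+00,  7.05728322e+01,  2.14799134e-03,
        1.04267843e+02, -3.25049521e+00]), 'qd': array([-0.04887005, -0.16340654, -0.13386437,  0.03649935, -0.0971518 ,
       -0.0181427 ]), 'tau': array([ 2.18986213e-03, -4.47859168e+01, -4.07569993e+01,  6.99695572e-02,
        2.84411805e-02, -1.07957255e-04]), 'ee_pos': array([182.80902301, 571.19906852, 221.63066106]), 'tcp_rot': array([-1.79899808e+02, -7.77620765e-03,  1.62252913e+02]), 'contact_force': array([ 0.46571733,  0.45241389, -0.06366885]), 'torque': array([ 0.03834628,  0.00175661, -0.00918204]), 'gripper_force': 0.0, 'gripper_width': 88.08416542453313}
```

View pics/scene0.png

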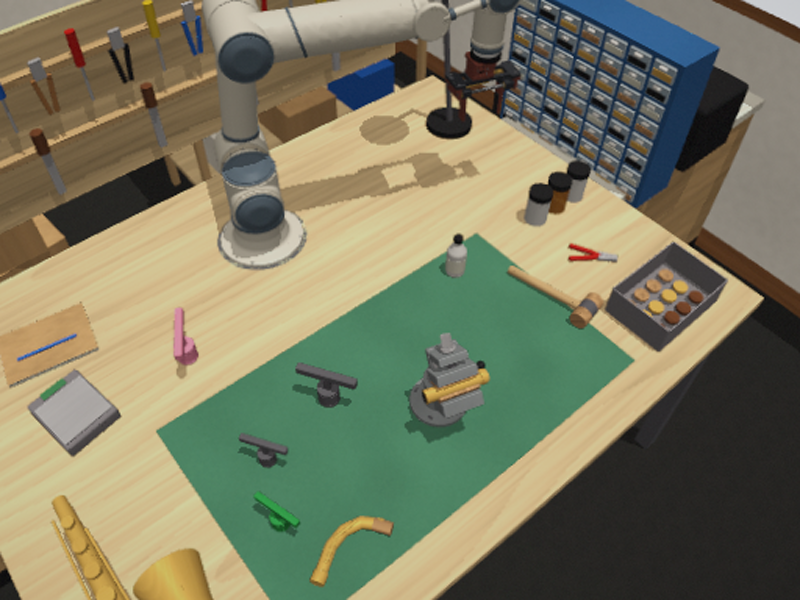

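View pics/top0.png

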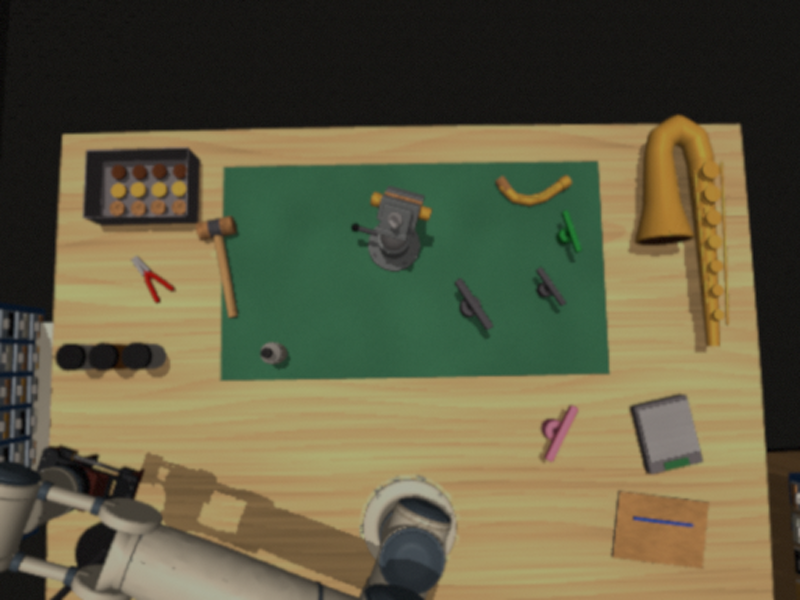

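The scene picture shows the small dark key (T) at about (263,445), a bigger dark one at (327,380), and the vise at (447,380) with its screw end at (446,342). In the top picture the small key is at (550,287) and the vise at (395,230).

Run:
```python
from h import *
a,b=load('scene')[0],load('top')[0]
z=lambda p,x,y,w,h,s:cv2.resize(p[y:y+h,x:x+w],(w*s,h*s),interpolation=cv2.INTER_CUBIC)
im=np.hstack([z(a,255,205,66,75,6),z(b,220,115,66,75,6)])
cv2.imwrite('pics/vise.png',im)
p,d,X=cloud('top')
hsv=cv2.cvtColor(p,cv2.COLOR_BGR2HSV)
# elevated non-coloured things over the mat near small key
for n in('top','scene'):
    p,d,X=cloud(n); hsv=cv2.cvtColor(p,cv2.COLOR_BGR2HSV)
    m=((X[...,2]>55)&(X[...,2]<90)&(hsv[...,1]<90)&(d>0)&(X[...,0]>300)&(X[...,0]<900)&(abs(X[...,1])<500)).astype(np.uint8)
    k,l,s,c=cv2.connectedComponentsWithStats(m)
    for i in range(1,k):
        if s[i,4]<15: continue
        q=X[l==i]; uv=np.argwhere(l==i)[:,::-1].astype(float)
        w=onz(n,uv,76)[:,:2]; r=cv2.minAreaRect(w.astype(np.float32))
        print(n,s[i],q.mean(0).round(),np.median(q[:,2]).round(1),r)
```

```text
top [119  95   4  44 133] [796. 497.  69.] 70.7 ((798.3994750976562, 494.9310607910156), (159.9250946044922, 10.950457572937012), 1.4664217233657837)
top [228 146  14   5  23] [673.  83.  87.] 87.4 ((676.89306640625, 83.96885681152344), (47.480674743652344, 11.378917694091797), 74.77207946777344)
top [249 159  11   4  17] [625.  17.  88.] 88.6 ((627.7510375976562, 16.41616439819336), (9.066329002380371, 36.97642517089844), 17.719505310058594)
top [343 171  19  25 126] [ 545. -329.   74.] 74.6 ((543.626953125, -329.6484680175781), (97.22350311279297, 16.78143882751465), 33.49131393432617)
top [167 219  14  14 107] [403. 296.  77.] 79.1 ((403.8218688964844, 300.7591247558594), (45.35581970214844, 45.44122314453125), 0.07461630553007126)
scene [286 156  13  13 111] [413. 295.  74.] 75.1 ((413.0364074707031, 296.63311767578125), (44.80674743652344, 62.23841857910156), 47.66987228393555)
scene [391 186  37  31 179] [808. 497.  69.] 68.0 ((806.8516235351562, 491.27276611328125), (25.322412490844727, 161.54310607910156), 88.89322662353516)
scene [189 237  39  12  70] [ 512. -155.   81.] 83.8 ((507.18072509765625, -158.42242431640625), (130.51748657226562, 19.456884384155273), 31.282392501831055)
scene [153 277  31  14 188] [ 546. -330.   74.] 74.6 ((547.3547973632812, -331.4244384765625), (102.15633392333984, 20.27983856201172), 33.45396423339844)
```

View pics/vise.png

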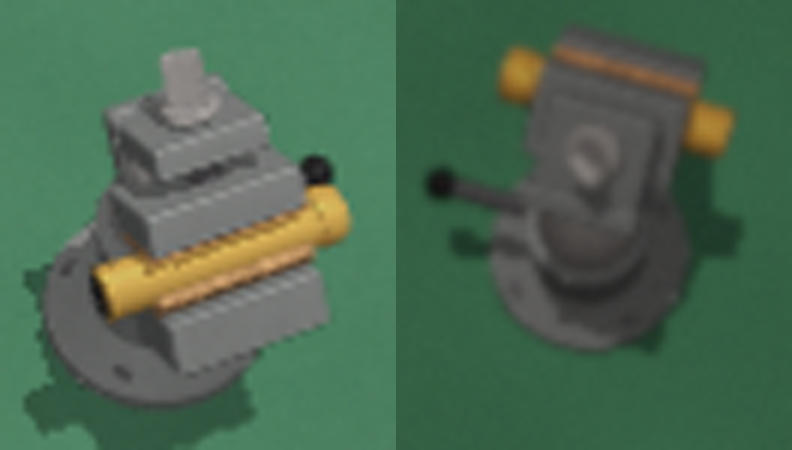

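Run:
```python
from h import *
for n in('top','scene'):
    p,d,X=cloud(n); hsv=cv2.cvtColor(p,cv2.COLOR_BGR2HSV)
    reg=(X[...,0]>500)&(X[...,0]<800)&(abs(X[...,1])<170)&(d>0)
    tb=reg&(hsv[...,1]>130)&(hsv[...,0]<32)&(hsv[...,0]>12)&(hsv[...,2]>110)&(X[...,2]>40)
    uv=np.argwhere(tb)[:,::-1].astype(float); q=X[tb]
    z=np.median(q[:,2]); w=onz(n,uv,z)[:,:2].astype(np.float32)
    print(n,'tube',len(q),q.mean(0).round(1),np.percentile(q[:,2],[5,50,95]).round(),cv2.minAreaRect(w), q[np.argmax(q[:,1])].round(),q[np.argmin(q[:,1])].round())
    br=reg&(X[...,2]>125)
    q=X[br];uv=np.argwhere(br)
    print('high',len(q),q.min(0).round(),q.max(0).round(),uv.min(0),uv.max(0))
    ft=reg&(X[...,2]>6)&(X[...,2]<22)&(hsv[...,1]<60)
    print('foot',ft.sum(), cv2.minEnclosingCircle(X[ft][:,:2].astype(np.float32)))
    o=(205,255) if n=='scene' else (130,240)
    sl=(slice(o[0],o[0]+24),slice(o[1]+(12 if n=='scene' else 0),o[1]+(12 if n=='scene' else 0)+24))
    print(o); print(np.array2string(hsv[sl][...,2],max_line_width=200,threshold=9999)); print(np.array2string(X[sl][...,2].round().astype(int),max_line_width=200,threshold=9999))
```

```text
top tube 88 [711.4   4.  159.3] [154. 160. 165.] ((714.0146484375, 6.9047393798828125), (128.95338439941406, 29.118600845336914), 73.0129165649414) [721.  69. 155.] [701. -55. 161.]
high 907 [631. -55. 125.] [764.  72. 242.] [119 237] [156 275]
foot 358 ((656.4962768554688, 25.05752944946289), 61.90811538696289)
(130, 240)
[[124 123 117  97  86  83  82  82  82  79  81  83  82  83  86  86  86  86  89  87  83  80  78  81]
 [ 97  94  91  87  83  81  88  90  87  82  80  81  79  78  81  82  82  84  86  86  84  85  86  86]
 [ 77  69  70  83  82  80  87  88  89  90  89  86  83  82  82  80  79  79  80  82  82  84  85  86]
 [ 88  81  76  82  81  80  85  86  86  87  87  87  88  90  90  86  83  81  81  79  78  81  81  83]
 [ 91  88  82  82  82  83  85  86  87  87  86  86  86  87  88  88  88  90  89  84  82  82  79  78]
 [ 90  88  85  83  79  82  84  85  86  87  89  91  91  89  91  87  88  89  88  89  91  89  81  74]
 [ 90  84  83  82  79  84  87  86  87  92 101 106 107 106 102  92  88  86  85  87  88  87  82  73]
 [ 91  84  84  82  80  84  86  87  91  99 104 104 106 110 108 104  94  86  85  85 
[... 9515 characters left out ...]
191  192  190  191  193  190  191  198  216  215  223  217  216  221  224  225  222]
 [   4    3   -3   -1    0  186  192  189  188  190  189  192  191  194  199  215  218  220  222  220  222  221  223  220]
 [   0   -2    1   -1    4    4  186  186  190  196  194  197  198  199  197  203  208  215  214  217  224  216  211  211]
 [   0    5    4   -4    2    2  183  190  190  195  203  200  198  203  201  209  209  209  208  210  214  213  215  218]
 [   5   -1    2   -3    6    1  180  184  191  198  198  205  205  210  212  209  211  211  211  214  216  223  221  217]
 [   5   -1    3    2    1    3  175  175  185  193  202  206  208  209  214  214  217  216  213  216  218  221  212  217]]
```

```bash
cat >> h.py <<'E'
def delta(pos,R):   # shift mm and rotvec deg, tool axes, from the measured pose
    s=arm.sense(); R0=Ro.from_euler('xyz',s['tcp_rot'],degrees=True)
    return R0.inv().apply(np.array(pos)-s['ee_pos']).round(1),(R0.inv()*R).as_rotvec(degrees=True).round(2)
def toolR(zdir,xdir):
    z=np.array(zdir,float);z/=np.linalg.norm(z);x=np.array(xdir,float);x-=z*(x@z);x/=np.linalg.norm(x)
    return Ro.from_matrix(np.c_[x,np.cross(z,x),z])
E
python3 - <<'E'
from h import *
yaw=np.radians(-16.3); vx=np.array([np.cos(yaw),np.sin(yaw),0]); vy=np.array([-np.sin(yaw),np.cos(yaw),0]); s=np.radians(35)
sz=-np.sin(s)*vx+np.cos(s)*np.array([0,0,1.]); sx=np.cross(vy,sz)
print('sz',sz)
F=np.c_[sx,vy,sz]; C=np.array([656.5,25,0])
p,d,X=cloud('top')
m=np.zeros((384,512),bool); m[138:147,247:257]=1; m&=(X[...,2]>226)&(X[...,2]<260)
q=X[m]; print(len(q),q.mean(0))
# cast pixels on end plane
uv=np.argwhere(m)[:,::-1].astype(float); P0=q.mean(0)
c,r=rays('top',uv); R=np.array(c['R']); o=-R.T@c['t']; D=r@R
W=o+D*(((P0-o)@sz)/(D@sz))[:,None]; L=(W-P0)@F; print('end face frame', L.mean(0)); print(L[:,:2].round(1).tolist())
w,V=np.linalg.eigh(np.cov(L[:,:2].T)); print(2*np.sqrt(w),V[:,1],'angle from y toward x deg',np.degrees(np.arctan2(V[0,1],V[1,1])))
print('end in vise frame',(P0-C)@vx,(P0-C)@vy)
p,d,X=cloud('scene')
m=np.zeros((384,512),bool); m[212:221,268:278]=1; m&=(X[...,2]>221)&(X[...,2]<260)
q=X[m]; G=(q-P0)@F
for row in range(213,221):
    k=np.argwhere(m[row]).ravel()
    if len(k): print(row,k.min(),k.max(),((X[row,k]-P0)@F).mean(0).round(1))
# projected axis in scene and top
print(proj('scene',[P0+sz*t for t in(0,-10,-26)]).round(1).tolist(),proj('top',[P0,P0-26*sz]).round(1).tolist())
E
```

```text
sz [-0.5505217   0.16098381  0.81915204]
30 [657.75002013  24.22748693 233.5166268 ]
end face frame [-2.11679287e-02 -4.36279297e-03  1.18003410e-13]
[[12.0, 4.0], [8.0, 6.3], [8.9, 3.2], [9.7, 0.2], [3.9, 8.6], [4.8, 5.6], [5.6, 2.5], [6.5, -0.5], [0.7, 7.9], [1.6, 4.9], [2.4, 1.8], [3.3, -1.2], [4.2, -4.2], [-2.5, 7.2], [-1.7, 4.2], [-0.8, 1.1], [0.1, -1.9], [1.0, -5.0], [-4.9, 3.5], [-4.0, 0.4], [-3.1, -2.6], [-2.3, -5.7], [-1.4, -8.7], [-7.3, -0.3], [-6.4, -3.4], [-5.5, -6.4], [-4.6, -9.4], [-10.5, -1.0], [-9.6, -4.1], [-8.7, -7.1]]
[ 7.87992531 13.37050779] [-0.82331191 -0.5675892 ] angle from y toward x deg -124.58228366124915
end in vise frame 1.4165946332220964 -0.39062309462267897
[[284.6, 215.2], [285.3, 218.3], [286.3, 223.3]] [[251.4, 141.9], [252.7, 139.0]]
```

Run:
```python
from h import *
yaw=np.radians(-16.3); vx=np.array([np.cos(yaw),np.sin(yaw),0]); vy=np.array([-np.sin(yaw),np.cos(yaw),0]); s=np.radians(35)
sz=-np.sin(s)*vx+np.cos(s)*np.array([0,0,1.]); sx=np.cross(vy,sz); F=np.c_[sx,vy,sz]
P0=np.array([657.75,24.2,233.5])
p,d,X=cloud('scene'); c=arm.get_calibration('scene'); o=-np.array(c['R']).T@c['t']
print('view dir in end frame',((P0-o)/np.linalg.norm(P0-o))@F)
for row in range(212,224):
    k=np.array([j for j in range(280,294) if X[row,j,2]>(222 if row<221 else 190)])
    if len(k): print(row,k.min(),k.max(),((X[row,k]-P0)@F).round(1).tolist()[::2], p[row,k].max(1).tolist())
p,d,X=cloud('top'); hv=p.max(2)
m=np.zeros((384,512),bool); m[138:147,247:257]=1; m&=(hv>=103)&(X[...,2]>226)&(X[...,2]<260)
uv=np.argwhere(m)[:,::-1].astype(float); c,r=rays('top',uv); R=np.array(c['R']); o=-R.T@c['t']; D=r@R
P1=P0+0
W=o+D*(((P1-o)@sz)/(D@sz))[:,None]; L=(W-P1)@F; w,V=np.linalg.eigh(np.cov(L[:,:2].T)); print(len(L),L.mean(0),X[m][:,2].mean(),2*np.sqrt(w),np.degrees(np.arctan2(V[0,1],V[1,1])))
Rg=toolR([0,0,-1],[np.cos(np.radians(33.5)),np.sin(np.radians(33.5)),0])
Rh=toolR([0,0,-1],-np.array([np.cos(np.radians(33.5)),np.sin(np.radians(33.5)),0]))
for q in(Rg,Rh): print(delta([544.5,-330,150],q))
```

```text
view dir in end frame [-0.88072703  0.30555034 -0.36188243]
212 280 280 [[1113.0, -386.1, 457.3]] [131]
213 283 287 [[-8.4, -0.4, 4.6], [-3.2, 3.8, 4.6], [-0.7, 9.0, 3.6]] [136, 138, 141, 141, 143]
214 282 288 [[-3.6, -5.7, 4.6], [1.4, -1.4, 4.6], [8.9, 1.9, 5.6], [7.0, 8.6, 2.8]] [150, 148, 141, 143, 142, 136, 132]
215 282 288 [[0.4, -7.7, 3.3], [-0.3, -1.5, 1.0], [11.4, 0.4, 3.7], [3.9, 9.0, -1.4]] [144, 144, 140, 141, 141, 135, 128]
216 282 288 [[-2.0, -7.5, -0.6], [-0.8, -2.0, -2.2], [9.2, 0.5, -0.1], [6.3, 7.5, -3.4]] [140, 141, 138, 139, 138, 136, 130]
217 282 288 [[-4.8, -7.2, -4.8], [3.7, -4.2, -3.3], [6.8, 0.7, -4.1], [3.1, 8.0, -7.7]] [130, 140, 140, 139, 139, 137, 132]
218 282 292 [[-5.6, -7.6, -8.0], [1.8, -4.1, -7.0], [4.8, 0.8, -7.9], [2.5, 7.6, -10.9]] [132, 140, 141, 138, 138, 136, 127, 124]
219 283 289 [[-1.8, -6.6, -10.5], [3.2, -2.3, -10.4], [4.3, 3.3, -12.0], [7.3, 8.3, -12.9]] [139, 140, 139, 139, 139, 136, 130]
220 284 289 [[0.0, -4.8, -13.7], [2.8, 0.2, -14.6], [12.8, 2.7, -12.4]] [141, 139, 139, 139, 134, 131]
221 280 293 [[-35.4, -5.7, -27.4], [-32.0, -0.7, -
[... 205 characters left out ...]
-29.0], [-8.4, -9.3, -21.1], [-1.7, -5.5, -20.4], [2.2, -0.9, -20.8], [5.7, 3.9, -21.4], [8.1, 9.0, -22.4], [-7.7, 20.8, -31.4]] [90, 90, 110, 128, 138, 137, 133, 141, 139, 137, 157, 140, 120, 121]
223 280 293 [[-29.9, -8.9, -31.2], [-1.2, -12.4, -21.0], [8.2, -9.6, -19.1], [3.0, -1.8, -23.4], [13.4, 0.5, -21.0], [13.0, 6.6, -23.3], [-1.4, 17.9, -31.7]] [84, 91, 137, 148, 148, 148, 147, 145, 161, 162, 149, 126, 121, 121]
15 [-2.88681452e+00  4.69375083e-01  1.07853266e-13] 235.47870634164843 [5.28209844 9.98302636] 31.242351760078943
(array([-619.2, -747.9,   72.9]), array([-6.0000e-02,  1.1000e-01,  1.2875e+02]))
(array([-619.2, -747.9,   72.9]), array([-9.000e-02, -5.000e-02, -5.125e+01]))
```

Call:
move_arm --pt "-206 -249 0 0 0 43 1" --pt "-206 -249 0 0 0 43 1" --pt "-206 -249 0 0 0 43 1" --pt "-206 -249 0 0 0 43 1" --pt "-206 -249 0 0 0 43 1" --pt "-206 -249 0 0 0 43 1" --pt "-206 -249 0 0 0 43 1" --pt "-206 -249 0 0 0 43 1"

```text
time: 0.77
ee_pos: [303.5, 268.9, 222.4]
tcp_rot: [-180.0, 0.0, 119.2]
contact_force: [0.3, -0.2, -0.3]
gripper_width: 87.5
gripper_force: 0.0
```

Call:
move_arm --pt "-320 -42 0 0 0 43 1" --pt "-320 -42 0 0 0 43 1" --pt "-320 -42 0 0 0 43 1" --pt "-320 -42 0 0 0 43 1" --pt "-320 -42 0 0 0 43 1" --pt "-320 -42 0 0 0 43 1" --pt "-320 -42 0 0 0 43 1" --pt "-320 -42 0 0 0 43 1"

```text
time: 1.43
ee_pos: [423.2, -31.3, 222.2]
tcp_rot: [-180.0, 0.0, 76.1]
contact_force: [0.9, -1.0, 0.0]
gripper_width: 87.7
gripper_force: 0.0
```

Call:
move_arm --pt "-263 188 30 0 0 43 1" --pt "-263 188 30 0 0 43 1" --pt "-263 188 30 0 0 43 1" --pt "-263 188 30 0 0 43 1" --pt "-263 188 30 0 0 43 1" --pt "-263 188 30 0 0 43 1" --pt "-263 188 30 0 0 43 1" --pt "-263 188 30 0 0 43 1"

```text
time: 2.1
ee_pos: [543.1, -331.2, 191.0]
tcp_rot: [-179.9, 0.1, 33.1]
contact_force: [0.2, 0.1, 0.8]
gripper_width: 87.9
gripper_force: 0.0
```

Run:
```python
from h import *
s=arm.sense(); print(s['time'],s['ee_pos'],s['tcp_rot'],s['joint_positions'])
Rg=toolR([0,0,-1],[np.cos(np.radians(33.5)),np.sin(np.radians(33.5)),0])
print(delta([544.5,-330,120],Rg))
```

```text
2.1 [ 543.0783257  -331.17953115  190.9553488 ] [-1.79926349e+02  5.36083770e-02  3.31375747e+01] [-3.44278379e+01  1.06939168e+01  6.77476599e+01 -2.18946202e-02
  1.01646958e+02  2.24302183e+01]
(array([ 1.9, -0.1, 71. ]), array([-0.07,  0.05, -0.36]))
```

Call:
move_arm --pt "2 0 40 0 0 0 1" --pt "2 0 80 0 0 0 1" --pt "2 0 110 0 0 0 1" --pt "2 0 130 0 0 0 1" --pt "2 0 142 0 0 0 1" --pt "2 0 142 0 0 0 1" --pt "2 0 142 0 0 0 0.6" --pt "2 0 142 0 0 0 0.4" --newtons 25

```text
time: 2.77
ee_pos: [545.7, -327.8, 53.0]
tcp_rot: [179.8, -0.1, 33.3]
contact_force: [0.3, -0.2, 0.8]
gripper_width: 78.1
gripper_force: 0.0
```

Call:
move_arm --pt "0 0 0 0 0 0 0" --pt "0 0 0 0 0 0 0" --pt "0 0 0 0 0 0 0" --pt "0 0 0 0 0 0 0" --pt "0 0 0 0 0 0 0" --pt "0 0 0 0 0 0 0" --pt "0 0 0 0 0 0 0" --pt "0 0 0 0 0 0 0" --newtons 60

```text
time: 3.43
ee_pos: [544.6, -327.2, 50.6]
tcp_rot: [-180.0, 0.0, 33.2]
contact_force: [-0.2, -0.1, -1.0]
gripper_width: 24.5
gripper_force: 0.0
```

Run:
```python
from h import *
s=arm.sense(); print(s)
out=[]
for n in('scene','top'):
    p,d=grab(n); u,v=proj(n,s['ee_pos'])[0].astype(int); out.append(cv2.resize(p[v-40:v+35,u-33:u+33],(396,450),interpolation=cv2.INTER_CUBIC))
cv2.imwrite('pics/grasp.png',np.hstack(out))
```

```text
{'time': 3.4333, 'joint_positions': array([-3.40662050e+01,  1.25180922e+01,  7.99656758e+01, -1.06960672e-03,
        8.75238655e+01,  2.26868917e+01]), 'qd': array([-0.03985489,  0.01540056,  0.1129338 , -0.06909629,  0.07278363,
        0.01515269]), 'tau': array([ 3.22124986e-03, -4.93697476e+01, -3.98994291e+01,  7.31985597e-02,
       -1.31301107e-02,  9.37674463e-05]), 'ee_pos': array([ 544.64697613, -327.24983808,   50.58609272]), 'tcp_rot': array([-1.79993369e+02,  3.93010219e-03,  3.32469499e+01]), 'contact_force': array([-0.21377705, -0.07138034, -0.99538218]), 'torque': array([0.01515645, 0.15618382, 0.0421549 ]), 'gripper_force': 0.0, 'gripper_width': 24.539172381897874}
```

View pics/grasp.png

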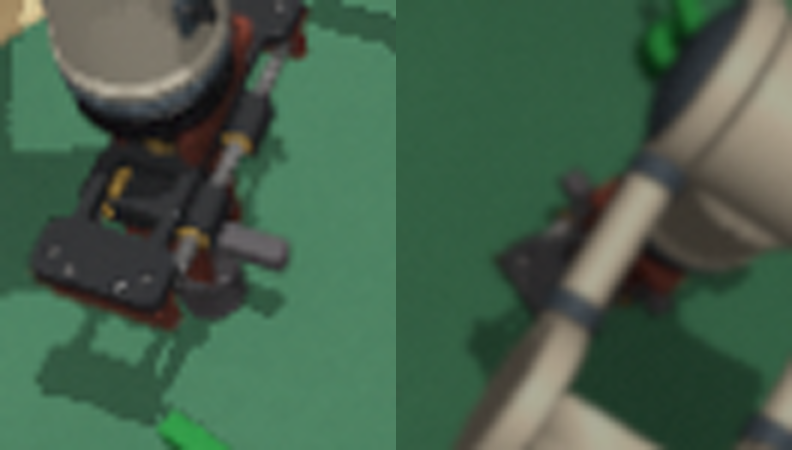

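Call:
move_arm --pt "-1.6 2.2 1.5 0 0 0 0" --pt "-1.6 2.2 1.5 0 0 0 0" --pt "-1.6 2.2 1.5 0 0 0 0" --pt "-1.6 2.2 1.5 0 0 0 0" --pt "-1.6 2.2 1.5 0 0 0 0" --pt "-1.6 2.2 1.5 0 0 0 0" --pt "-1.6 2.2 1.5 0 0 0 0"

```text
time: 4.12
ee_pos: [545.3, -329.4, 50.3]
tcp_rot: [180.0, -0.1, 33.3]
contact_force: [-0.0, 3.9, 5.4]
gripper_width: 13.9
gripper_force: 60.0
```

Call:
move_arm --pt "0 0 -20 0 0 0 0" --pt "0 0 -60 0 0 0 0" --pt "0 0 -100 0 0 0 0" --pt "0 0 -140 0 0 0 0" --pt "0 0 -180 0 0 0 0" --pt "0 0 -220 0 0 0 0" --pt "0 0 -250 0 0 0 0" --pt "0 0 -250 0 0 0 0"

```text
time: 4.78
ee_pos: [545.4, -330.8, 306.9]
tcp_rot: [179.4, -0.2, 33.2]
contact_force: [0.3, -0.0, -2.4]
gripper_width: 13.6
gripper_force: 60.0
```

Run:
```python
from h import *
s=arm.sense(); print({k:s[k] for k in('ee_pos','tcp_rot','joint_positions','contact_force','gripper_force','gripper_width')})
yaw=np.radians(-16.3); vx=np.array([np.cos(yaw),np.sin(yaw),0]); vy=np.array([-np.sin(yaw),np.cos(yaw),0]); a=np.radians(35)
sz=-np.sin(a)*vx+np.cos(a)*np.array([0,0,1.]); sx=np.cross(vy,sz)
b=np.radians(38); bar=np.sin(b)*sx+np.cos(b)*vy
E=np.array([654.6,25.3,235.5])
for sg in(1,-1):
    R=toolR(-sz,sg*bar); print(delta(E+sz*(42+60),R), R.as_euler('xyz',degrees=True))
```

```text
{'ee_pos': array([ 545.35742391, -330.77035827,  306.94726063]), 'tcp_rot': array([179.40890358,  -0.23560186,  33.2403619 ]), 'joint_positions': array([-3.42888092e+01,  1.28235410e+01,  5.34761584e+01, -8.93338834e-03,
        1.13064035e+02,  2.24684988e+01]), 'contact_force': array([ 0.33136221, -0.01154524, -2.4262087 ]), 'gripper_force': 59.998281598091125, 'gripper_width': 13.599618960857955}
(array([ 248.6, -282.3,  -14. ]), array([-26.52,  21.91,  -2.32])) [151.11135679 -20.6788134   41.08109356]
(array([ 248.6, -282.3,  -14. ]), array([ 33.47,  40.52, 169.76])) [-151.11135679   20.6788134  -138.91890644]
```

Call:
move_arm --pt "249 -282 -14 -26.5 21.9 -2.3 0" --pt "249 -282 -14 -26.5 21.9 -2.3 0" --pt "249 -282 -14 -26.5 21.9 -2.3 0" --pt "249 -282 -14 -26.5 21.9 -2.3 0" --pt "249 -282 -14 -26.5 21.9 -2.3 0" --pt "249 -282 -14 -26.5 21.9 -2.3 0" --pt "249 -282 -14 -26.5 21.9 -2.3 0" --pt "249 -282 -14 -26.5 21.9 -2.3 0"

```text
time: 5.45
ee_pos: [589.5, -2.8, 306.7]
tcp_rot: [152.0, -20.3, 40.7]
contact_force: [0.7, -0.1, -4.5]
gripper_width: 13.8
gripper_force: 60.0
```

Call:
move_arm --pt "0 0 0 0 0 -57 0" --pt "0 0 0 0 0 -57 0" --pt "0 0 0 0 0 -57 0" --pt "0 0 0 0 0 -57 0" --pt "0 0 0 0 0 -57 0" --pt "0 0 0 0 0 -57 0" --pt "0 0 0 0 0 -57 0" --pt "0 0 0 0 0 -57 0"

```text
time: 6.12
ee_pos: [590.6, -4.5, 306.5]
tcp_rot: [147.5, 10.6, 89.9]
contact_force: [-0.1, 0.1, -3.9]
gripper_width: 13.8
gripper_force: 60.0
```

Call:
move_arm --pt "0 0 0 0 0 -57 0" --pt "0 0 0 0 0 -57 0" --pt "0 0 0 0 0 -57 0" --pt "0 0 0 0 0 -57 0" --pt "0 0 0 0 0 -57 0" --pt "0 0 0 0 0 -57 0" --pt "0 0 0 0 0 -57 0" --pt "0 0 0 0 0 -57 0"

```text
time: 6.78
ee_pos: [590.6, -4.6, 306.4]
tcp_rot: [170.8, 32.9, 147.3]
contact_force: [-0.9, 0.1, -3.9]
gripper_width: 13.9
gripper_force: 60.0
```

```bash
cat >> h.py <<'E'
_y=np.radians(-16.3); vx=np.array([np.cos(_y),np.sin(_y),0]); vy=np.array([-np.sin(_y),np.cos(_y),0]); _a=np.radians(35)
sz=-np.sin(_a)*vx+np.cos(_a)*np.array([0,0,1.]); sx=np.cross(vy,sz); F=np.c_[sx,vy,sz]; E0=np.array([654.6,25.3,235.5])
def barR(deg,sg=-1):
    b=np.radians(deg); return toolR(-sz,sg*(np.sin(b)*sx+np.cos(b)*vy))
def st():
    s=arm.sense(); R=Ro.from_euler('xyz',s['tcp_rot'],degrees=True).as_matrix()
    t=R[:,0]@F; k=(s['ee_pos']-49*(-R[:,2])-E0)@F
    print('t',s['time'],'q',s['joint_positions'].round(1),'w',round(s['gripper_width'],1),'F tool',(R.T@s['contact_force']).round(1),'T tool',(R.T@s['torque']).round(2))
    print('bar angle',np.degrees(np.arctan2(-t[0],-t[1])).round(1),'key origin rel screw end',k.round(1),'axis err',np.degrees(np.arccos(-R[:,2]@sz)).round(2))
E
python3 - <<'E'
from h import *
st(); print(delta(E0+sz*(42+60),barR(38)))
E
```

```text
t 6.7833 q [  2.2 -24.3  94.4 -10.4  77.5 -58.5] w 13.9 F tool [ 2.8 -0.8  2.7] T tool [ 0.21  0.72 -0.02]
bar angle 103.7 key origin rel screw end [ -3.6 -46.5  39.5] axis err 1.01
(array([  8.6,  45.9, -13.5]), array([  0.43,  -0.98, -65.71]))
```

Call:
move_arm --pt "8.6 45.9 -13.5 0.4 -1 -65.7 0" --pt "8.6 45.9 -13.5 0.4 -1 -65.7 0" --pt "8.6 45.9 -13.5 0.4 -1 -65.7 0" --pt "8.6 45.9 -13.5 0.4 -1 -65.7 0" --pt "8.6 45.9 -13.5 0.4 -1 -65.7 0" --pt "8.6 45.9 -13.5 0.4 -1 -65.7 0" --pt "8.6 45.9 -13.5 0.4 -1 -65.7 0" --pt "8.6 45.9 -13.5 0.4 -1 -65.7 0"

```text
time: 7.45
ee_pos: [598.7, 41.7, 319.3]
tcp_rot: [-154.3, 24.4, -147.0]
contact_force: [0.1, 0.0, -3.9]
gripper_width: 13.6
gripper_force: 60.0
```

Call:
move_arm --pt "0 0 10 0 0 -8.5 0" --pt "0 0 20 0 0 -8.5 0" --pt "0 0 30 0 0 -8.5 0" --pt "0 0 38 0 0 -8.5 0" --pt "0 0 38 0 0 -8.5 0" --pt "0 0 38 0 0 -8.5 0"

```text
time: 7.95
ee_pos: [620.3, 35.3, 291.2]
tcp_rot: [-151.2, 20.9, -139.3]
contact_force: [-0.0, 0.8, -4.5]
gripper_width: 13.6
gripper_force: 60.0
```

Run:
```python
from h import *
st(); print(delta(E0+sz*(49+12),barR(38)))
p,d=grab('scene'); grab('top'); t=load('top')[0]
u,v=proj('scene',E0)[0].astype(int); print(u,v)
a=cv2.resize(p[v-40:v+20,u-40:u+40],(800,600),interpolation=cv2.INTER_CUBIC); cv2.imwrite('pics/app.png',a)
```

```text
t 7.95 q [   7.7  -19.9   93.   -14.    74.6 -117.8] w 13.6 F tool [1.1 2.7 3.6] T tool [-0.69  0.48  0.06]
bar angle 38.4 key origin rel screw end [ 2.8 -0.  17.1] axis err 0.11
(array([1.7, 2.1, 5.1]), array([-0.09,  0.06, -0.42]))
284 213
```

View pics/app.png

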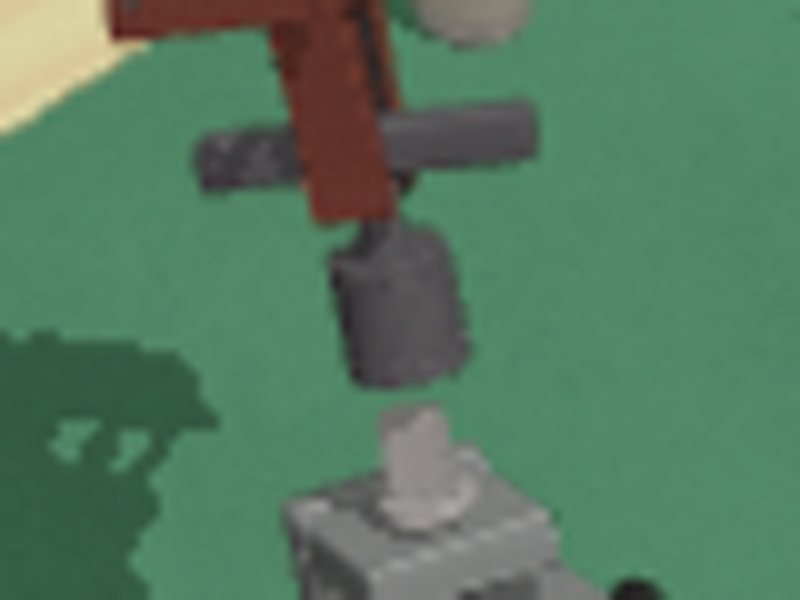

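Call:
move_arm --pt "2.1 1.8 5 -0.1 0.1 -0.4 0" --pt "2.1 1.8 9 -0.1 0.1 -0.4 0" --pt "2.1 1.8 13 -0.1 0.1 -0.4 0" --pt "2.1 1.8 15 -0.1 0.1 -0.4 0" --pt "2.1 1.8 15 -0.1 0.1 -0.4 0" --pt "2.1 1.8 15 -0.1 0.1 -0.4 0"

```text
time: 8.55
ee_pos: [626.5, 33.2, 279.2]
tcp_rot: [-151.0, 20.7, -138.8]
contact_force: [0.3, -1.0, -4.5]
gripper_width: 13.3
gripper_force: 60.0
```

```bash
python3 -c "
from h import *
st()"
```

```text
t 8.55 q [   7.2  -19.2   93.7  -13.9   73.2 -118.3] w 13.3 F tool [2.  1.1 4. ] T tool [-0.67  0.48  0.01]
bar angle 37.9 key origin rel screw end [ 1.2 -0.3  3.5] axis err 0.11
```

Call:
move_arm --pt "0 0 1.5 0 0 0 0" --pt "0 0 3 0 0 0 0" --pt "0 0 3 0 0 0 0"

```text
time: 8.8
ee_pos: [628.1, 33.0, 278.6]
tcp_rot: [-151.0, 20.8, -138.8]
contact_force: [-5.4, 1.4, -0.4]
gripper_width: 14.2
gripper_force: 60.0
```

```bash
python3 -c "
from h import *
st()"
```

```text
t 8.8 q [   7.2  -19.1   93.7  -13.8   72.9 -118.4] w 14.2 F tool [ 3.1  3.6 -2.9] T tool [-0.99  0.89 -0.  ]
bar angle 38.0 key origin rel screw end [ 2.3 -0.   2.1] axis err 0.22
```

Call:
move_arm --pt "0.6 0.8 0 0 0 0 0" --pt "1.2 1.6 0 0 0 0 0" --pt "1.5 2 0 0 0 0 0" --pt "1.5 2 0 0 0 0 0"

```text
time: 9.13
ee_pos: [626.8, 33.3, 277.7]
tcp_rot: [-150.8, 20.9, -138.7]
contact_force: [-1.3, 0.7, 3.9]
gripper_width: 13.6
gripper_force: 60.0
```

```bash
python3 -c "
from h import *
st()"
```

```text
t 9.1333 q [   7.3  -19.4   94.1  -13.9   72.7 -118.2] w 13.6 F tool [-0.9 -0.7 -4. ] T tool [ 0.03  0.03 -0.  ]
bar angle 38.0 key origin rel screw end [ 0.8 -0.   2.1] axis err 0.36
```

Call:
move_arm --pt "0.6 0.8 1 0 0 0 0" --pt "0.6 0.8 1 0 0 0 0" --pt "0.6 0.8 1 0 0 0 0"

```text
time: 9.38
ee_pos: [626.8, 33.3, 277.2]
tcp_rot: [-150.8, 21.0, -138.7]
contact_force: [-1.9, -0.2, 6.4]
gripper_width: 13.4
gripper_force: 60.0
```

```bash
python3 -c "
from h import *
st()"
```

```text
t 9.3833 q [   7.3  -19.5   94.2  -14.    72.6 -118.2] w 13.4 F tool [-0.9 -2.2 -6.2] T tool [ 0.11  0.06 -0.03]
bar angle 38.0 key origin rel screw end [ 0.6 -0.   1.8] axis err 0.43
```

Run:
```python
from h import *
p,d=grab('scene')
u,v=284,213
cv2.imwrite('pics/app2.png',cv2.resize(p[v-40:v+20,u-40:u+40],(800,600),interpolation=cv2.INTER_CUBIC))
```

```text
(no output)
```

View pics/app2.png

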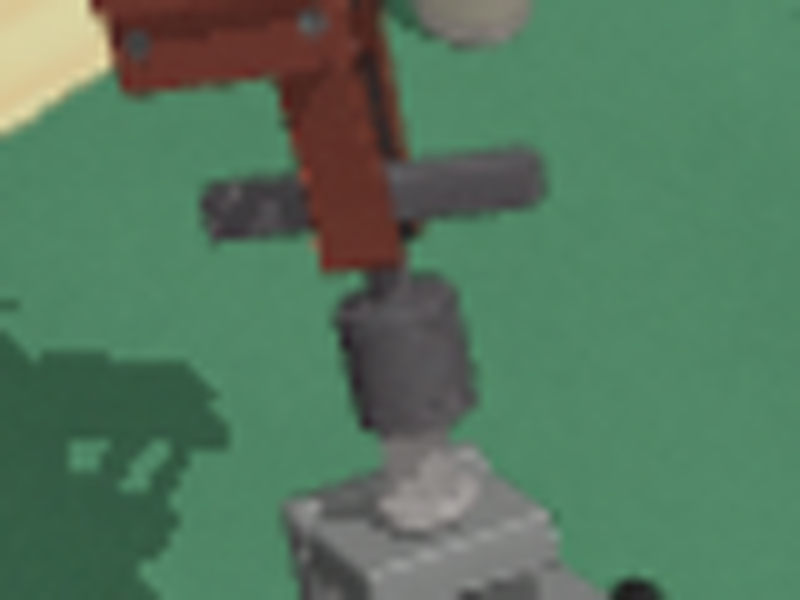

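Call:
move_arm --pt "0.6 -0.5 0 0 0 0 0" --pt "1.2 -0.9 0 0 0 0 0" --pt "1.2 -0.9 0 0 0 0 0"

```text
time: 9.68
ee_pos: [626.5, 32.8, 277.1]
tcp_rot: [-150.8, 21.0, -138.7]
contact_force: [-0.8, 2.3, 5.2]
gripper_width: 13.6
gripper_force: 60.0
```

Call:
move_arm --pt "0.5 0.6 0 0 0 0 0" --pt "0.9 1.2 0 0 0 0 0" --pt "0.9 1.2 0 0 0 0 0"

```text
time: 9.93
ee_pos: [624.1, 32.6, 271.6]
tcp_rot: [-151.1, 20.7, -138.8]
contact_force: [1.8, 0.7, -1.7]
gripper_width: 13.5
gripper_force: 60.0
```

```bash
python3 -c "
from h import *
st(); s=arm.sense(); print(s['contact_force'],s['torque'])
c=arm.get_calibration('scene'); print(np.array(c['R'])@F)"
```

```text
t 9.9333 q [   7.2  -19.6   94.8  -13.8   72.6 -118.3] w 13.5 F tool [-1.1  0.5  2.2] T tool [-0.45  0.01  0.04]
bar angle 37.9 key origin rel screw end [-5.  -1.6 -1.5] axis err 0.03
[ 1.75918871  0.73471354 -1.67413634] [0.33072705 0.2798643  0.1196325 ]
[[ 0.32150411  0.92064768 -0.22145645]
 [ 0.21472578 -0.29866472 -0.92988829]
 [-0.92224072  0.25141049 -0.29370872]]
```

Call:
move_arm --pt "-0.3 -0.4 1.5 0 0 0 0" --pt "-0.6 -0.8 3 0 0 0 0" --pt "-0.6 -0.8 4 0 0 0 0" --pt "-0.6 -0.8 4 0 0 0 0"

```text
time: 10.27
ee_pos: [627.1, 31.4, 268.9]
tcp_rot: [-151.1, 20.6, -138.9]
contact_force: [0.4, -0.2, -4.1]
gripper_width: 13.7
gripper_force: 60.0
```

```bash
python3 -c "
from h import *
st(); s=arm.sense(); print((s['contact_force']-[0,0,-4])@F)"
```

```text
t 10.2667 q [   7.   -19.2   94.7  -13.8   72.3 -118.4] w 13.7 F tool [1.3 1.5 3.6] T tool [-0.73  0.42 -0.02]
bar angle 37.9 key origin rel screw end [-3.9 -1.9 -5.6] axis err 0.02
[ 0.31057762 -0.10342224 -0.29083333]
```

Call:
move_arm --pt "0 0 1 0 0 0 0" --pt "0 0 2 0 0 0 0" --pt "0 0 3 0 0 0 0" --pt "0 0 3 0 0 0 0"

```text
time: 10.6
ee_pos: [629.0, 30.9, 267.6]
tcp_rot: [-151.0, 20.7, -138.8]
contact_force: [0.4, 0.2, -4.7]
gripper_width: 13.6
gripper_force: 60.0
```

```bash
python3 -c "
from h import *
st(); s=arm.sense(); print((s['contact_force']-[0,0,-4])@F)"
```

```text
t 10.6 q [   6.9  -19.1   94.7  -13.8   71.9 -118.4] w 13.6 F tool [1.2 2.1 4. ] T tool [-0.69  0.43  0.06]
bar angle 37.9 key origin rel screw end [-2.9 -1.8 -7.7] axis err 0.09
[-0.12644405  0.31527521 -0.75373023]
```

Call:
move_arm --pt "0 0 1.5 0 0 0 0" --pt "0 0 3 0 0 0 0" --pt "0 0 4 0 0 0 0" --pt "0 0 4 0 0 0 0"

```text
time: 10.93
ee_pos: [631.2, 30.3, 264.4]
tcp_rot: [-151.0, 20.7, -138.8]
contact_force: [0.1, -0.3, -4.4]
gripper_width: 13.6
gripper_force: 60.0
```

```bash
python3 -c "
from h import *
st(); s=arm.sense(); print((s['contact_force']-[0,0,-4])@F)"
```

```text
t 10.9333 q [   6.8  -18.8   94.9  -13.7   71.5 -118.4] w 13.6 F tool [1.7 1.7 3.7] T tool [-0.6   0.46  0.04]
bar angle 37.9 key origin rel screw end [ -2.9  -1.7 -11.7] axis err 0.1
[-0.12432373 -0.30681534 -0.43597841]
```

Run:
```python
from h import *
p,d=grab('scene')
u,v=284,213
cv2.imwrite('pics/app3.png',cv2.resize(p[v-40:v+20,u-40:u+40],(800,600),interpolation=cv2.INTER_CUBIC))
```

```text
(no output)
```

View pics/app3.png

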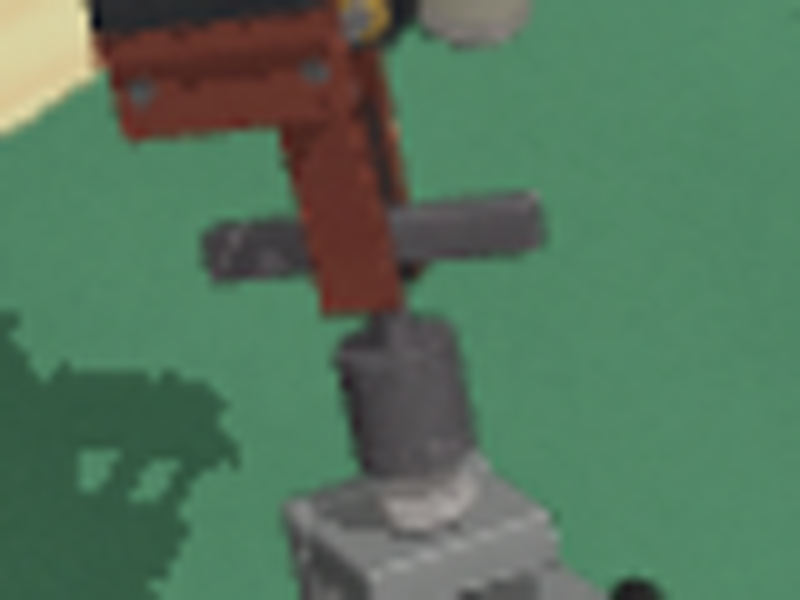

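The hub, at (410,400), is now well down over the screw's end, so the slot has dropped; I carry on to the collar.

Call:
move_arm --pt "0 0 1.5 0 0 0 0" --pt "0 0 3 0 0 0 0" --pt "0 0 4.5 0 0 0 0" --pt "0 0 6 0 0 0 0" --pt "0 0 7.5 0 0 0 0" --pt "0 0 7.5 0 0 0 0"

```text
time: 11.48
ee_pos: [635.4, 29.1, 258.1]
tcp_rot: [-151.0, 20.7, -138.8]
contact_force: [0.7, 0.4, -4.1]
gripper_width: 13.7
gripper_force: 60.0
```

```bash
python3 -c "
from h import *
st(); s=arm.sense(); print((s['contact_force']-[0,0,-4])@F)"
```

```text
t 11.4833 q [   6.6  -18.2   95.   -13.7   70.8 -118.4] w 13.7 F tool [0.7 1.9 3.6] T tool [-0.6   0.47 -0.04]
bar angle 37.9 key origin rel screw end [ -2.9  -1.7 -19.3] axis err 0.1
[ 0.37607874  0.6104137  -0.36102145]
```

Call:
move_arm --pt "0 0 1 0 0 0 0" --pt "0 0 2 0 0 0 0" --pt "0 0 3 0 0 0 0" --pt "0 0 3 0 0 0 0"

```text
time: 11.82
ee_pos: [637.0, 28.7, 255.9]
tcp_rot: [-151.0, 20.7, -138.8]
contact_force: [0.1, -0.2, -3.5]
gripper_width: 13.7
gripper_force: 60.0
```

```bash
python3 -c "
from h import *
st(); s=arm.sense(); print((s['contact_force']-[0,0,-4])@F)"
```

```text
t 11.8167 q [   6.5  -18.    95.1  -13.6   70.5 -118.4] w 13.7 F tool [1.3 1.4 3. ] T tool [-0.62  0.52  0.03]
bar angle 37.9 key origin rel screw end [ -2.8  -1.7 -22.1] axis err 0.11
[ 0.39766602 -0.19431271  0.29201238]
```

Call:
move_arm --pt "0 0 1 0 0 0 0" --pt "0 0 2 0 0 0 0" --pt "0 0 2 0 0 0 0"

```text
time: 12.07
ee_pos: [638.2, 28.4, 255.0]
tcp_rot: [-151.0, 20.8, -138.8]
contact_force: [-1.2, 0.6, -2.9]
gripper_width: 13.8
gripper_force: 60.0
```

```bash
python3 -c "
from h import *
st(); s=arm.sense(); print((s['contact_force']-[0,0,-4])@F)"
```

```text
t 12.0667 q [   6.5  -17.9   95.1  -13.6   70.3 -118.4] w 13.8 F tool [1.5 2.3 1.6] T tool [-0.7   0.42  0.03]
bar angle 37.9 key origin rel screw end [ -2.3  -1.5 -23.5] axis err 0.17
[-0.47261641  0.22426115  1.64527762]
```

Call:
move_arm --pt "0 0 1 0 0 0 0" --pt "0 0 2 0 0 0 0" --pt "0 0 2 0 0 0 0"

```text
time: 12.32
ee_pos: [638.7, 28.5, 255.1]
tcp_rot: [-151.0, 20.8, -138.8]
contact_force: [-11.0, 2.2, 3.7]
gripper_width: 13.4
gripper_force: 60.0
```

```bash
python3 -c "
from h import *
st(); s=arm.sense(); print((s['contact_force']-[0,0,-4])@F)"
```

```text
t 12.3167 q [   6.4  -17.8   95.1  -13.6   70.2 -118.5] w 13.4 F tool [ 5.1  4.9 -9.4] T tool [-1.3   1.22  0.02]
bar angle 38.0 key origin rel screw end [ -1.9  -1.3 -23.7] axis err 0.19
[-4.71432058 -0.99005029 12.69603429]
```

Call:
move_arm --pt "0 0 0.2 0 0 5 0" --pt "0 0 0.4 0 0 10 0" --pt "0 0 0.5 0 0 15 0" --pt "0 0 0.7 0 0 20 0" --pt "0 0 0.9 0 0 25 0" --pt "0 0 1.0 0 0 30 0" --pt "0 0 1.0 0 0 30 0" --pt "0 0 1.0 0 0 30 0"

```text
time: 12.98
ee_pos: [638.9, 29.5, 254.2]
tcp_rot: [-165.4, 32.3, -170.0]
contact_force: [-13.9, 5.2, 5.4]
gripper_width: 13.3
gripper_force: 60.0
```

```bash
python3 -c "
from h import *
st(); s=arm.sense(); print((s['contact_force']-[0,0,-4])@F)"
```

```text
t 12.9833 q [  6.5 -17.8  95.1 -13.5  70.2 -88.4] w 13.3 F tool [  7.9   4.4 -12.9] T tool [-1.06  1.95  0.03]
bar angle 68.0 key origin rel screw end [ -2.5  -0.2 -24.3] axis err 0.23
[-6.71050065  1.08085016 16.20224118]
```

Call:
move_arm --pt "0 0 0.2 0 0 6 0" --pt "0 0 0.4 0 0 12 0" --pt "0 0 0.6 0 0 18 0" --pt "0 0 0.8 0 0 24 0" --pt "0 0 1.0 0 0 30 0" --pt "0 0 1.2 0 0 36 0" --pt "0 0 1.4 0 0 42 0" --pt "0 0 1.6 0 0 48 0"

```text
time: 13.65
ee_pos: [640.0, 30.4, 253.3]
tcp_rot: [162.5, 30.9, 132.7]
contact_force: [-13.1, 9.6, 6.5]
gripper_width: 13.3
gripper_force: 60.1
```

```bash
python3 -c "
from h import *
st(); s=arm.sense(); print((s['contact_force']-[0,0,-4])@F)"
```

```text
t 13.65 q [  6.5 -17.7  95.1 -13.4  70.  -40.2] w 13.3 F tool [ 10.3   1.2 -14. ] T tool [ 0.23  2.41 -0.5 ]
bar angle 116.2 key origin rel screw end [ -2.3   1.1 -25.6] axis err 0.37
[-6.4901741   5.50960076 17.32335067]
```

Call:
move_arm --pt "0.5 0 0.1 0 0 5 0" --pt "1.0 0 0.3 0 0 10 0" --pt "1.5 0 0.4 0 0 15 0" --pt "1.5 0 0.6 0 0 20 0" --pt "1.5 0 0.7 0 0 25 0" --pt "1.5 0 0.7 0 0 25 0"

```text
time: 14.15
ee_pos: [640.9, 29.8, 254.2]
tcp_rot: [150.9, 21.2, 107.1]
contact_force: [-7.3, 4.6, 7.5]
gripper_width: 16.4
gripper_force: 67.0
```

```bash
python3 -c "
from h import *
st(); s=arm.sense(); print((s['contact_force']-[0,0,-4])@F)"
```

```text
t 14.15 q [  6.5 -17.7  95.2 -13.7  69.7 -15.2] w 16.4 F tool [  3.3  -0.4 -10.9] T tool [ 0.39  0.8  -1.64]
bar angle 141.0 key origin rel screw end [ -0.7   0.6 -25.4] axis err 0.54
[-0.20270151  2.31968167 14.19211737]
```

Call:
move_arm --pt "0 0 0 0 0 0 0" --pt "0 0 0 0 0 0 0" --pt "0 0 0 0 0 0 0" --pt "0 0 0 0 0 -4 0" --pt "0 0 -0.5 0 0 -8 0" --pt "0 0 -1 0 0 -12 0" --pt "0 0 -1 0 0 -12 0" --pt "0 0 -1 0 0 -12 0"

```text
time: 14.82
ee_pos: [641.0, 29.3, 254.3]
tcp_rot: [155.7, 26.7, 118.9]
contact_force: [-1.0, 4.1, 6.2]
gripper_width: 14.3
gripper_force: 58.8
```

```bash
python3 -c "
from h import *
st(); s=arm.sense(); print((s['contact_force']-[0,0,-4])@F)"
```

```text
t 14.8167 q [  6.5 -17.7  95.2 -13.7  69.7 -27.2] w 14.3 F tool [ 0.9  4.  -6.3] T tool [-0.59  0.14 -0.68]
bar angle 129.1 key origin rel screw end [ -0.4   0.2 -25.5] axis err 0.55
[4.07410314 3.64300617 9.56962615]
```

Call:
move_arm --pt "0 0 0 0 0 -3 0" --pt "0 0 0 0 0 -5 0" --pt "0 0 0 0 0 -5 0" --pt "0 0 0 0 0 -5 0"

```text
time: 15.15
ee_pos: [641.2, 29.1, 254.4]
tcp_rot: [158.0, 28.7, 124.0]
contact_force: [0.8, 2.5, 5.6]
gripper_width: 13.8
gripper_force: 59.3
```

```bash
python3 -c "
from h import *
st(); s=arm.sense(); print((s['contact_force']-[0,0,-4])@F)"
```

```text
t 15.15 q [  6.5 -17.7  95.2 -13.7  69.6 -32.2] w 13.8 F tool [-1.2  4.  -4.5] T tool [-0.67 -0.14 -0.37]
bar angle 124.1 key origin rel screw end [ -0.1   0.1 -25.5] axis err 0.58
[5.53912481 2.62290796 7.82313194]
```

Call:
move_arm --pt "0 0 0 0 0 -2 0.3" --pt "0 0 0 0 0 -2 0.5" --pt "0 0 0 0 0 -2 0.7" --pt "0 0 0 0 0 -2 0.8" --pt "0 0 0 0 0 -2 0.8" --pt "0 0 0 0 0 -2 0.8" --pt "0 0 0 0 0 -2 0.8" --pt "0 0 0 0 0 -2 0.8"

```text
time: 15.82
ee_pos: [639.6, 28.5, 250.2]
tcp_rot: [159.6, 29.2, 126.4]
contact_force: [0.3, -0.2, 0.3]
gripper_width: 63.3
gripper_force: 0.0
```

Call:
move_arm --pt "0 0 -10 0 0 0 0.8" --pt "0 0 -25 0 0 0 0.8" --pt "0 0 -50 0 0 0 0.8" --pt "0 0 -80 0 0 0 0.8" --pt "0 0 -110 0 0 0 0.8" --pt "0 0 -130 0 0 0 0.8" --pt "0 0 -130 0 0 0 0.8"

```text
time: 16.4
ee_pos: [566.9, 50.2, 364.3]
tcp_rot: [158.9, 29.5, 126.1]
contact_force: [-0.2, 0.1, 0.9]
gripper_width: 70.3
gripper_force: 0.0
```

Run:
```python
from h import *
st()
p,d=grab('scene'); u,v=284,213; t,_=grab('top')
a=cv2.resize(p[v-40:v+60,u-40:u+40],(480,600),interpolation=cv2.INTER_CUBIC)
b=cv2.resize(t[105:185,220:262],(315,600),interpolation=cv2.INTER_CUBIC)
cv2.imwrite('pics/end.png',np.hstack([a,b]))
for n in('top','scene'):
    p,d,X=cloud(n); hsv=cv2.cvtColor(p,cv2.COLOR_BGR2HSV)
    reg=(X[...,0]>500)&(X[...,0]<800)&(abs(X[...,1])<170)&(d>0)
    tb=reg&(hsv[...,1]>130)&(hsv[...,0]<32)&(hsv[...,0]>12)&(hsv[...,2]>110)&(X[...,2]>40)
    print(n,tb.sum(),X[tb].mean(0).round(1))
```

```text
t 16.4 q [ 10.8 -25.6  89.9 -15.3  83.3 -33.5] w 70.3 F tool [-0.3  0.2 -0.9] T tool [ 0.14  0.15 -0.  ]
bar angle 122.1 key origin rel screw end [ -0.2  -0.4 108.8] axis err 0.72
top 86 [711.1   5.7 159.1]
scene 302 [698.8   9.1 188.9]
```

View pics/end.png

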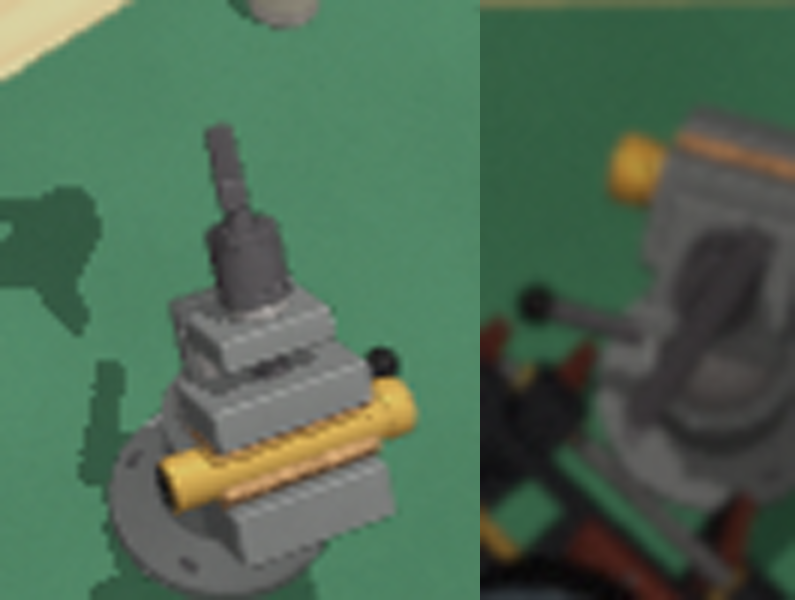

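The key stands on the collar around (250,260), with only the collar's rim showing under it. The tube still lies in the jaws, around (285,445), and the gripper is clear.

```bash
python3 -c "
from rig import arm
print(arm.hand_in())"
```

```text
the job is handed in; nothing more can be done
None
```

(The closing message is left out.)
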